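# Load the brass hinge brackets into the gravity chute

## Task

Load the two brass hinge brackets into the white gravity chute so that both lie the same way up and the same way round: base flat on the chute floor, the upright lug with its pin hole on top, and the lug end pointing downhill. They should finish in a row at the low end, one against the end stop and the other right behind it. Leave the black bracket standing where it is.

Things in the scene. Friction and masses are not known exactly. Their poses are not given: they have to be found in the camera images.
- brass_a_lug (a point): Brass bracket A (yellow), 150 g: middle of its lug (grasp here), 34 mm above its underside. Base 50 x 30 x 8 mm (x, y, z). Upright lug 12 mm thick (y), 22 mm long (x), round top 52 mm above the underside, dark pin hole; its middle is 12 mm to -x of the base's middle. The other end (+x, two small screw holes) is the tail. z up; +x from lug to tail. It starts standing on its base.
- brass_a_tail (a point): Top of the base at the tail end of brass bracket A: 8 mm above the underside, 5 mm in from the tail edge, 32 mm to +x of its lug point.
- brass_b_lug (a point): Brass bracket B (yellow), 150 g: middle of its lug (grasp here), 34 mm above its underside. Base 50 x 30 x 8 mm (x, y, z). Upright lug 12 mm thick (y), 22 mm long (x), round top 52 mm above the underside, dark pin hole; its middle is 12 mm to -x of the base's middle. The other end (+x, two small screw holes) is the tail. z up; +x from lug to tail. It starts standing on its base.
- brass_b_tail (a point): Top of the base at the tail end of brass bracket B: 8 mm above the underside, 5 mm in from the tail edge, 32 mm to +x of its lug point.
- black_c_lug (a point): Middle of the lug of the black bracket: same shape, size and axes as the brass ones, but black. Not to be loaded.
- chute_stop (a point): Low end of the fixed chute (slippery white floor, blue walls): on the floor's centre line at the end stop's inner face, 30 mm above the bench. +x uphill along the floor to the open mouth, z square to the floor. Slope 12 degrees (0.21 rad). Channel 40 mm wide inside for 130 mm from the stop, then widens over 85 mm to 82 mm. Walls 10 mm high, stop 42 mm. Released brackets slide down.
- chute_mouth (a point): Middle of the funnel-shaped loading mouth at the chute's high end: on the floor's centre line, 175 mm uphill of the stop point, 40 mm short of the open upper edge, 66 mm above the bench; about 62 mm wide inside here. Same axes as the stop point.
Not all that is in view belongs to the job. Leave any blue look-alike of the part that bears brass_b_lug alone. What is shaped like the part that bears brass_a_lug but pink is not meant.

How it is judged:
By the outcome, as a careful person would: the job done as asked, in the order asked, and still so for the second after the job is handed in, with the robot touching nothing.
It also fails if it takes over 53 s, if anything falls off the work surface, if the arm or the gripper's body presses on something with over 40 N, if the wrist force passes 120 N, or if a joint passes its speed limit or range.

## Robot

A 7-joint arm with a two-finger parallel gripper is mounted at the origin on a cart in front of the work surface, level with it; the furniture and walls round the work are solid. World frame = base frame: x ahead of the robot, y to its left, z up, the work surface at z = 0. Lengths are in mm, angles in rad, forces in N, time in s.
With the tool pointing down it reaches from about 425 to 875 mm from the base axis. Payload 4.7 kg.
Tool frame: the origin (TCP) lies midway between the tips of the shut fingers; the grasp point (between the pads) lies 19 mm behind it (bot.grip_point_offset is the z of the grasp point in the tool frame, in mm); z points along the fingers, y is the direction in which the jaws open and shut (so a half turn about z gives the same grasp; the last joint's range is limited). The gripper opens to 85 mm and grips with 20 to 120 N. Pads are 22 mm wide; open, the fingers measure 114 mm over their backs; the gripper's body (76 mm by 85 mm) begins 54 mm behind the grasp point. The pads swing forward as they close: fully open they stand 13 mm farther back than shut.
Start: joints at [1.127, 0.321, -0.07, 1.45, 0.023, 1.371, -0.057], TCP at [287.268, -583.097, 231.349] pointing down, gripper open.
Joint ranges: [-2.86, 2.86], [-0.3, 2.09], [-1.38, 1.24], [0.06, 2.45], [-1.56, 4.7], [0.09, 2.05], [-2.69, 2.69]. Speed limits (rad/s): [2.57, 2.57, 3.14, 3.14, 3.14, 3.14, 3.14].

## Interface

Orientations are given as a rotation vector (axis times angle).
In Python, from bench import get_state, snapshot, camera_params, close_job, bot gives the robot as it stands.
- The arm moves only by the tool send_rows, never from a script. Its argument "moves" is a list of rows, each a list of 2 entries, a list of its own where there are three numbers: the shift along the tool's x, y, z as a fraction of full scale, then the turn, a rotation vector about the tool's x, y, z as a fraction of full scale. A call has 1 to 12 rows; each row shifts and turns the pose as measured when the row begins, along the tool's axes as they then stand; what a row does not reach is not made up. Full scale, the value 1, is 0.04 m for a shift and 0.1 rad for a turn. A row lasts 1/12 s, in which the tool goes at most 41.7 mm and 7.16 degrees, less where a joint would pass 70% of its speed; a pose out of reach is approached as far as the arm can. A call with a number of a shift or a turn outside -1 to 1 is refused whole. A call with a gripper value outside its range is refused whole. "jaw" is the closure, from 0 (fully open) to 1 (shut), set as the call begins (left out, the last holds). The fingers move at their own pace and stop on an object; "squeeze" is the grip in N (left out, the last holds). Time passes only in rows, so rows that do not move let the fingers close. It gives the time, the measured TCP pose, the force and the opening at its end, in the units of the state.
- get_state(): the state, without advancing time (a new reading comes with each control period).
- snapshot(name): name is "side" or "top"; returns the picture (384x512x3 uint8, blue, green, red); there is no depth.
- camera_params(name): a dict with "fx", "fy", "cx", "cy" (pixels), "cam_to_world" (4x4, takes a point from camera to world coordinates). Camera axes: x right, y up, looking along -z (the intrinsics and any distortion apply to the point x, -y, -z); pixel columns grow to the right and rows downward; lengths in mm; the calibration is good to about 2 mm. A picture is of the moment at which its call begins. camera_params takes no time and is no camera call.
- close_job(): hands the job in, once; it reports no verdict.
The state is a dict: "time_s": time; "q": joint angles; "joint_vel": joint speeds; "joint_efforts": joint torques, N m; "tool_pos": TCP position; "tool_rot": TCP orientation; "contact_force": force on the tool from outside, world axes, zero at the start; "wrist_torque": the same for the moment, N m; "width": finger opening in mm.
Only numpy, scipy, OpenCV 4.12 (cv2) and the standard library are available. Lean on these libraries where they do the work, as an engineer would, in place of code of your own. Each camera call takes 0.05 s, during which the arm holds its last target.

## Working session

There is one attempt and no reset: what is moved stays moved. The work goes in short steps, Python scripts to look and compute and a tool call to move; the robot and the scene stay as the last step left them, time stands still between calls to the robot, and variables do not carry over. Pictures are saved under pics/ and viewed, and the job is handed in when it is done.

Besides the shell and the picture viewer there is one more tool, called as name(argument=value, ...), one argument or row to a line, values as JSON. send_rows: Moves the arm, as the interface text tells. Its arguments: {"type":"object","properties":{"moves":{"type":"array","items":{"type":"array"}},"jaw":{"type":"number"},"squeeze":{"type":"number"}},"required":["moves"]}

```bash
ls; mkdir -p pics; python3 - <<'E'
from bench import *
import cv2, numpy as np
for n in ("side","top"):
    im=snapshot(n); cv2.imwrite(f"pics/{n}0.png",im); cv2.imwrite(f"pics/{n}0b.png",cv2.resize(im,(800,600),interpolation=cv2.INTER_CUBIC))
    p=camera_params(n); print(n,{k:(np.round(v,4).tolist()) if not isinstance(v,str) else v for k,v in p.items()})
s=get_state(); print(s); print(bot.grip_point_offset)
E
```

```text
pics
side {'fx': 393.0796, 'fy': 393.0796, 'cx': 256.3328, 'cy': 196.5729, 'cam_to_world': [[0.9991, -0.0311, 0.0279, 551.9425], [0.0415, 0.6731, -0.7384, -844.0335], [0.0042, 0.7389, 0.6738, 850.2298], [0.0, 0.0, 0.0, 1.0]]}
top {'fx': 484.0692, 'fy': 484.0692, 'cx': 258.2442, 'cy': 189.6076, 'cam_to_world': [[-0.0236, 0.9935, -0.1114, 391.2408], [-0.9997, -0.023, 0.0075, -17.6732], [0.0049, 0.1115, 0.9938, 1148.8555], [0.0, 0.0, 0.0, 1.0]]}
{'time_s': 0.1, 'q': array([ 1.12709556,  0.3217661 , -0.0700846 ,  1.45155102,  0.02262208,
        1.37082154, -0.05689942]), 'joint_vel': array([ 0.00191506, -0.0029636 , -0.00038892, -0.00212113, -0.00062391,
        0.00126402, -0.00070647]), 'joint_efforts': array([ 3.18215953e-04, -4.94878936e+01, -3.83757865e-01, -3.15211558e+01,
        1.31379714e-02,  7.36288464e-03,  2.68268360e-05]), 'tool_pos': array([ 287.01870947, -582.65433602,  230.3226985 ]), 'tool_rot': array([-3.05799775e+00, -7.12516497e-01,  8.02515721e-04]), 'contact_force': array([ 0.24644256, -0.3238956 ,  1.09756525]), 'wrist_torque': array([-0.01702987,  0.00756642,  0.00225845]), 'width': 85.77959776305458}
-18.700000000000003
```

View pics/side0b.png

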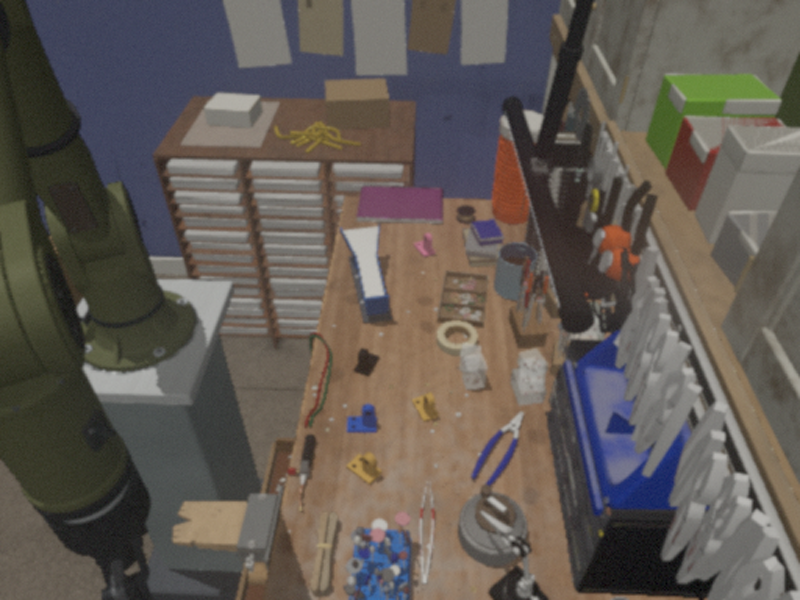

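View pics/top0b.png

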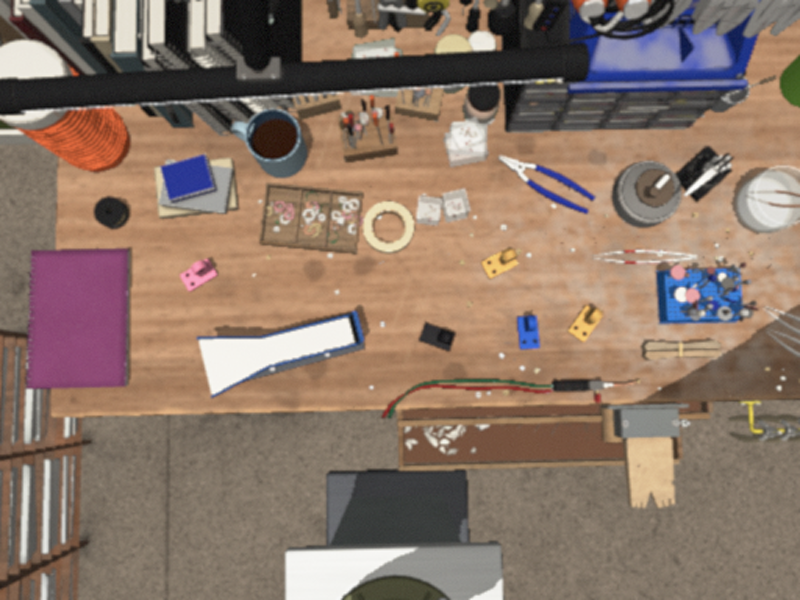

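The top view (800 px wide) shows these bracket-like parts:
- brass at (500,263) and (585,322)
- blue look-alike at (528,331)
- black at (436,335)
- pink at (198,274)

The chute runs from its low end with the stop at (360,325) to its mouth at about (225,365). I choose the two yellow ones and check them in close crops.

```bash
cat > h.py <<'E'
from bench import *
import cv2, numpy as np
from scipy.spatial.transform import Rotation as R
def ray(n,u,v):
    p=camera_params(n); T=np.array(p["cam_to_world"])
    d=np.array([(u-p["cx"])/p["fx"],-(v-p["cy"])/p["fy"],-1.0])
    return T[:3,3],T[:3,:3]@d
def onz(n,u,v,z):
    o,d=ray(n,u,v); return o+d*(z-o[2])/d[2]
def tri(a,b):
    o1,d1=ray("top",*a);o2,d2=ray("side",*b)
    A=np.stack([d1,-d2],1); s=np.linalg.lstsq(A,o2-o1,rcond=None)[0]
    p=o1+d1*s[0];q=o2+d2*s[1]; return (p+q)/2,np.linalg.norm(p-q)
def proj(n,P):
    p=camera_params(n); T=np.array(p["cam_to_world"]); P=np.atleast_2d(P)
    c=(P-T[:3,3])@T[:3,:3]; return np.stack([p["cx"]+p["fx"]*c[:,0]/-c[:,2],p["cy"]-p["fy"]*c[:,1]/-c[:,2]],1)
def crop(im,u0,v0,w,h,s,name):
    c=cv2.resize(im[v0:v0+h,u0:u0+w],None,fx=s,fy=s,interpolation=cv2.INTER_CUBIC)
    st=10
    for u in range((u0+st-1)//st*st,u0+w,st):
        x=int((u-u0+.5)*s); cv2.line(c,(x,0),(x,6),(0,0,255),1); cv2.putText(c,str(u),(x+2,16),0,.4,(0,0,255),1)
    for v in range((v0+st-1)//st*st,v0+h,st):
        y=int((v-v0+.5)*s); cv2.line(c,(0,y),(6,y),(0,0,255),1); cv2.putText(c,str(v),(8,y+4),0,.4,(0,0,255),1)
    cv2.imwrite(f"pics/{name}.png",c)
E
python3 - <<'E'
from h import *
t=cv2.imread("pics/top0.png"); s=cv2.imread("pics/side0.png")
crop(t,300,150,95,75,8,"c1"); crop(t,120,190,120,70,6,"c2"); crop(s,215,240,75,75,8,"c3"); crop(s,210,135,50,75,8,"c4")
E
```

```text
(no output)
```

View pics/c1.png

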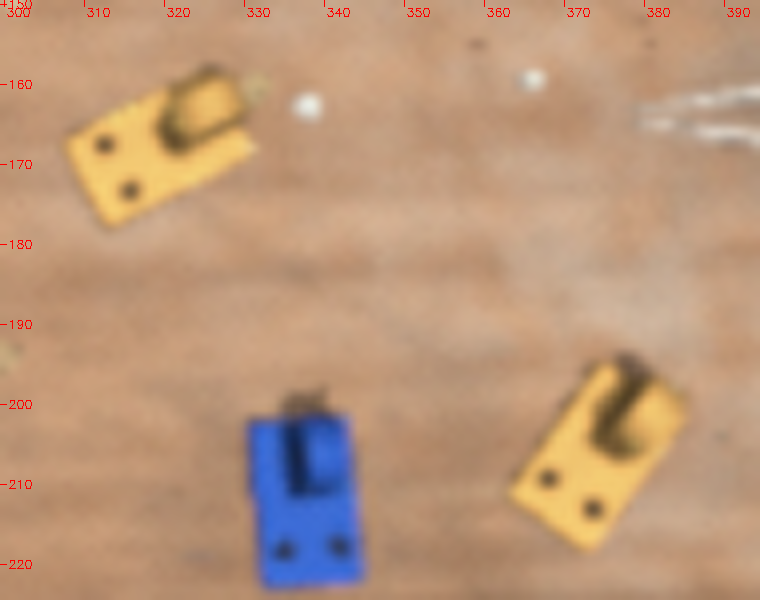

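View pics/c2.png

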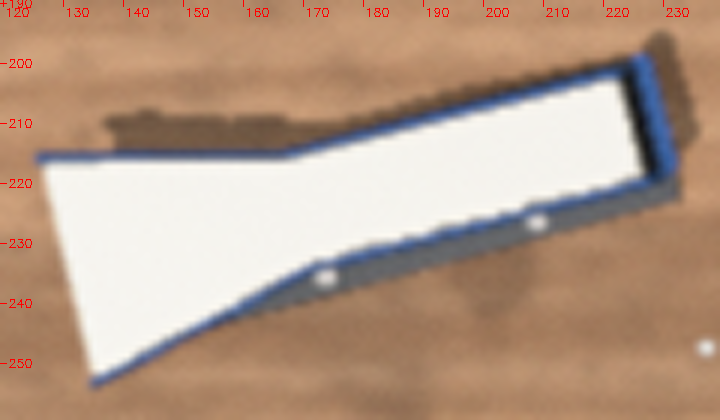

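View pics/c3.png

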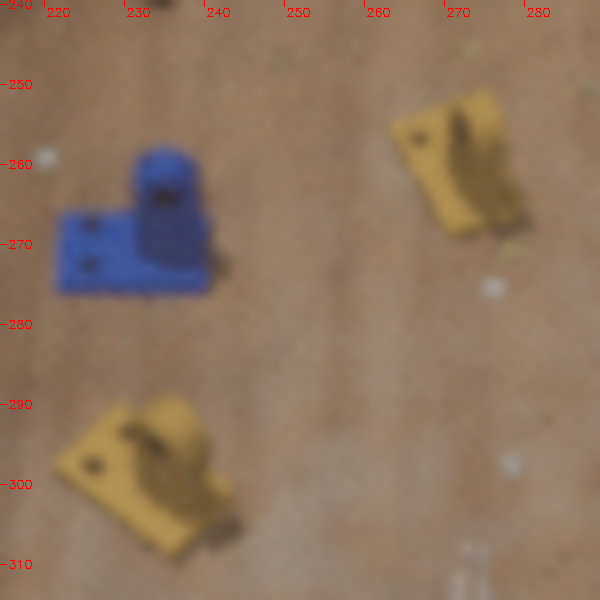

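View pics/c4.png

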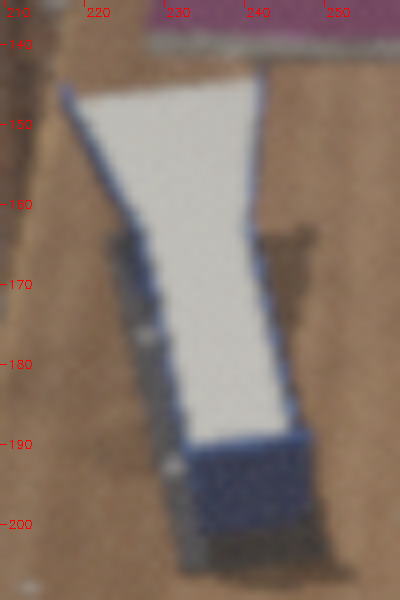

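The two yellow brackets in the top crop both stand upright on their bases. One has its tail holes at (311,167) and (315,173), the other at (367,209) and (372,213), and the blue one is a decoy. Next I fit the poses of the brackets and the chute.

```bash
cat > fit.py <<'E'
from h import *
from scipy.optimize import least_squares, minimize
def box(x0,x1,y0,y1,z0,z1): return np.array([[x,y,z] for x in(x0,x1) for y in (y0,y1) for z in (z0,z1)],float)
# bracket frame at lug axis on underside
BASE=box(-13,37,-15,15,0,8)
a=np.linspace(0,np.pi,9)
LUG=np.array([[11*np.cos(t),y,41+11*np.sin(t)] for t in a for y in(-6,6)]+[[x,y,8] for x in(-11,11) for y in(-6,6)])
def place(P,x,y,yaw,z=0): 
    return R.from_euler('z',yaw).apply(P)+[x,y,z]
def sil(n,p,K=4,win=None):
    u0,v0,w,h=win; m=np.zeros((h*K,w*K),np.uint8)
    for P in(BASE,LUG):
        q=(proj(n,place(P,*p))-[u0-.5,v0-.5])*K
        cv2.fillConvexPoly(m,cv2.convexHull(np.round(q*16).astype(np.int32)),1,shift=4)
    return m
def ymask(im,win,K=4):
    u0,v0,w,h=win
    hsv=cv2.cvtColor(cv2.resize(im[v0:v0+h,u0:u0+w],None,fx=K,fy=K,interpolation=cv2.INTER_CUBIC),cv2.COLOR_BGR2HSV)
    return ((hsv[...,0]>=15)&(hsv[...,0]<=28)&(hsv[...,1]>125)&(hsv[...,2]>60)).astype(np.uint8)
def fit(ims,wins,p0):
    ms={n:cv2.GaussianBlur(ymask(ims[n],wins[n]).astype(float),(0,0),3) for n in ims}
    def c(p): return sum(((cv2.GaussianBlur(sil(n,p,4,wins[n]).astype(float),(0,0),3)-ms[n])**2).sum()/ms[n].sum() for n in ms)
    best=None
    for dy in(-.2,0,.2):
        r=minimize(c,[p0[0],p0[1],p0[2]+dy],method='Nelder-Mead',options=dict(initial_simplex=[[p0[0],p0[1],p0[2]+dy],[p0[0]+6,p0[1],p0[2]+dy],[p0[0],p0[1]+6,p0[2]+dy],[p0[0],p0[1],p0[2]+dy+.15]],xatol=.02,fatol=1e-4))
        if best is None or r.fun<best.fun: best=r
    return best
E
cat > f1.py <<'E'
from fit import *
t=cv2.imread("pics/top0.png"); s=cv2.imread("pics/side0.png")
for nm,hol,tw,sw in (("1",[(311.5,167.5),(314.7,173.2)],(300,150,40,36),(258,244,34,34)),("2",[(367,209.3),(372.5,213)],(355,188,40,36),(214,284,40,34))):
    h=[onz("top",*q,8) for q in hol]; d=h[1]-h[0]; m=(h[0]+h[1])/2
    print(nm,"holes",np.round(m,1),"dist",np.linalg.norm(d))
    yaw=np.arctan2(d[1],d[0])-np.pi/2  # perpendicular, sign below
    # choose sign : lug guess in top pic
    lg=onz("top",*((325,163) if nm=="1" else (377,203)),34)
    v=m-lg
    if np.cos(yaw)*v[0]+np.sin(yaw)*v[1]<0: yaw+=np.pi
    x0=m[:2]-30*np.array([np.cos(yaw),np.sin(yaw)])
    for use in (("top",),("side",),("top","side")):
        ims={n:{"top":t,"side":s}[n] for n in use}; w={"top":tw,"side":sw}
        r=fit(ims,w,[*x0,yaw]); print(use,np.round(r.x,3),round(r.fun,3),"radius",np.hypot(*r.x[:2]))
    K=8; 
    for n,im,w in(("top",t,tw),("side",s,sw)):
        c=cv2.resize(im[w[1]:w[1]+w[3],w[0]:w[0]+w[2]],None,fx=K,fy=K,interpolation=cv2.INTER_CUBIC)
        for P,col in((BASE,(0,0,255)),(LUG,(255,0,0))):
            q=cv2.convexHull(np.round((proj(n,place(P,*r.x))-[w[0]-.5,w[1]-.5])*K).astype(np.int32)); cv2.polylines(c,[q],True,col,1)
        m=cv2.resize(ymask(im,w),(c.shape[1],c.shape[0]),interpolation=0)
        cv2.imwrite(f"pics/fit{nm}{n}.png",np.hstack([c,cv2.merge([m*255]*3)]))
# chute
def ch(P,x,y,yaw):
    # chute frame: x uphill
    Rm=R.from_euler('z',yaw)*R.from_euler('y',-12,degrees=True)
    return Rm.apply(P)+[x,y,30]
L=[((215,41,0),(124.8,215.8)),((215,-41,0),(132.8,252.8)),((130,20,10),(165.5,214.6)),((130,-20,10),(171,233)),((0,20,42),(224.2,200)),((0,-20,42),(229,217.5))]
Ls=[((215,41,0),(218.5,146.5)),((215,-41,0),(241.5,144.3)),((0,20,42),(231.5,190)),((0,-20,42),(246.5,188.5))]
def res(p,sg,part=("top","side")):
    o=[]
    for n,LL in(("top",L),("side",Ls)):
        if n in part:
            o.append(proj(n,ch(np.array([[a[0],sg*a[1],a[2]] for a,_ in LL],float),*p))-np.array([b for _,b in LL]))
    return np.concatenate(o).ravel()
a=onz("top",227,209,40);b=onz("top",129,235,75)
yaw=np.arctan2(*(b-a)[[1,0]])
for sg in(1,-1):
  for part in(("top",),("top","side")):
    r=least_squares(res,[a[0],a[1],yaw],args=(sg,part),x_scale=[10,10,.1]); print("chute",sg,part,np.round(r.x,3),r.cost); 
    if r.cost<100: print(np.round(r.fun.reshape(-1,2),1).tolist())
E
python3 f1.py
```

```text
1 holes [ 562.3 -158.1    8. ] dist 15.622690422848821
('top',) [ 573.746 -183.382   -4.264] 0.026 radius 602.3403517887
('side',) [ 573.272 -182.827   -4.425] 0.104 radius 601.7201595970098
('top', 'side') [ 573.089 -183.342   -4.337] 0.16 radius 601.7020068899559
2 holes [ 461.8 -288.4    8. ] dist 15.490159226982511
('top',) [ 482.072 -306.241   -3.8  ] 0.021 radius 571.1189634800241Traceback (most recent call last):
  File "f1.py", line 14, in <module>
    r=fit(ims,w,[*x0,yaw]); print(use,np.round(r.x,3),round(r.fun,3),"radius",np.hypot(*r.x[:2]))
  File "fit.py", line 25, in fit
    r=minimize(c,[p0[0],p0[1],p0[2]+dy],method='Nelder-Mead',options=dict(initial_simplex=[[p0[0],p0[1],p0[2]+dy],[p0[0]+6,p0[1],p0[2]+dy],[p0[0],p0[1]+6,p0[2]+dy],[p0[0],p0[1],p0[2]+dy+.15]],xatol=.02,fatol=1e-4))
    res = _minimize_neldermead(fun, x0, args, callback, bounds=bounds,
                               **options)
    fsim[j] = func(sim[j])
              ~~~~^^^^^^^^
    fx = function(np.copy(x), *(wrapper_args + args))
  File "fit.py", line 22, in c
    def c(p): return sum(((cv2.GaussianBlur(sil(n,p,4,wins[n]).astype(float),(0,0),3)-ms[n])**2).sum()/ms[n].sum() for n in ms)
                     ~~~^^^^^^^^^^^^^^^^^^^^^^^^^^^^^^^^^^^^^^^^^^^^^^^^^^^^^^^^^^^^^^^^^^^^^^^^^^^^^^^^^^^^^^^^^^^^^^^^^^^^^^^
  File "fit.py", line 22, in <genexpr>
    def c(p): return sum(((cv2.GaussianBlur(sil(n,p,4,wins[n]).astype(float),(0,0),3)-ms[n])**2).sum()/ms[n].sum() for n in ms)
                                            ~~~^^^^^^^^^^^^^^^
  File "fit.py", line 13, in sil
    q=(proj(n,place(P,*p))-[u0-.5,v0-.5])*K
       ~~~~^^^^^^^^^^^^^^^
  File "h.py", line 15, in proj
    p=camera_params(n); T=np.array(p["cam_to_world"]); P=np.atleast_2d(P)
ValueError: time passes only in moves, steps and waits
```

```bash
sed -i 's/^import cv2, numpy as np/import cv2, numpy as np, functools\n_cp=camera_params\n@functools.lru_cache(None)\ndef camera_params(n): return _cp(n)/' h.py; python3 f1.py; python3 - <<'E'
import cv2,numpy as np
ims=[cv2.imread(f"pics/fit{k}.png") for k in("1top","1side","2top","2side")]
H=max(i.shape[0] for i in ims);W=max(i.shape[1] for i in ims)
ims=[cv2.copyMakeBorder(i,0,H-i.shape[0],0,W-i.shape[1],0) for i in ims]
o=np.vstack([np.hstack(ims[:2]),np.hstack(ims[2:])]);cv2.imwrite("pics/fitall.png",cv2.resize(o,(800,int(o.shape[0]*800/o.shape[1]))))
E
```

```text
1 holes [ 562.3 -158.1    8. ] dist 15.622690422848821
('top',) [ 573.746 -183.382   -4.264] 0.026 radius 602.3403517887
('side',) [ 573.272 -182.827   -4.425] 0.104 radius 601.7201595970098
('top', 'side') [ 573.089 -183.342   -4.337] 0.16 radius 601.7020068899559
2 holes [ 461.8 -288.4    8. ] dist 15.490159226982511
('top',) [ 482.072 -306.241   -3.8  ] 0.021 radius 571.1189634800241
('side',) [ 482.924 -305.822   -3.893] 0.087 radius 571.614295562311
('top', 'side') [ 482.22  -306.358   -3.835] 0.124 radius 571.3064318058936
chute 1 ('top',) [469.285  55.754   1.807] 2071.5269971520875
chute 1 ('top', 'side') [467.465  54.992   1.797] 2076.8048535372336
chute -1 ('top',) [468.658  55.658   1.805] 2.5949669362560823
[[0.7, 0.1], [1.1, -0.9], [0.3, 0.9], [-1.0, -0.1], [-0.4, 0.1], [-0.8, -0.0]]
chute -1 ('top', 'side') [467.575  55.368   1.8  ] 760.2288144559278
```

View pics/fitall.png

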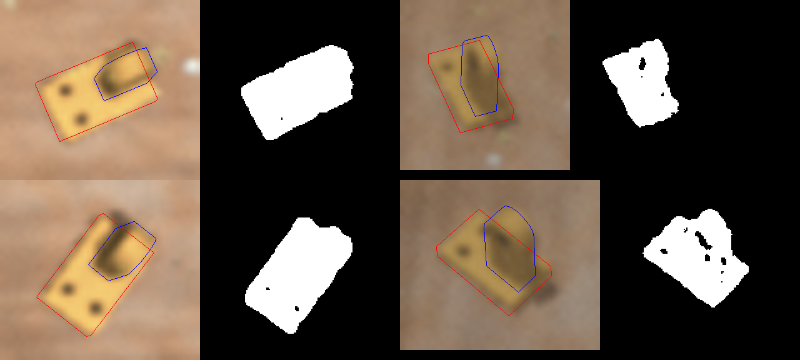

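```bash
sed -i 's/(218.5,146.5)),((215,-41,0),(241.5,144.3)),((0,20,42),(231.5,190)),((0,-20,42),(246.5,188.5))/(241.5,144.3)),((215,-41,0),(218.5,146.5)),((0,20,42),(246.5,188.5)),((0,-20,42),(231.5,190))/' f1.py
python3 - <<'E'
src=open('f1.py').read()
i=src.index("# chute"); exec("from fit import *\n"+src[i:])
def q(p,x,y=0,z=0): return ch(np.array([[x,y,z]]),*p)
im=cv2.imread("pics/top0.png");im2=cv2.imread("pics/side0.png")
p=r.x
s=get_state(); print(np.round(s['tool_pos'],1), R.from_rotvec(s['tool_rot']).as_matrix().round(3).tolist())
E
```

```text
chute 1 ('top',) [469.285  55.754   1.807] 2071.5269971520875
chute 1 ('top', 'side') [467.932  55.411   1.801] 2829.549630181444
chute -1 ('top',) [468.658  55.658   1.805] 2.5949669362560823
[[0.7, 0.1], [1.1, -0.9], [0.3, 0.9], [-1.0, -0.1], [-0.4, 0.1], [-0.8, -0.0]]
chute -1 ('top', 'side') [467.169  54.963   1.797] 7.421233023986914
[[1.0, -0.0], [1.1, -0.9], [0.6, 1.1], [-0.8, 0.1], [-0.0, 0.8], [-0.5, 0.7], [0.6, 0.0], [-0.3, 0.3], [0.1, -1.4], [2.0, -1.3]]
[ 287.  -582.7  230.3] [[0.897, 0.442, -0.001], [0.442, -0.897, 0.002], [-0.0, -0.002, -1.0]]
```

```bash
cat > plan.py <<'E'
from h import *
import math
CH=(468.2,55.4,1.803)
RC=R.from_euler('z',CH[2])*R.from_euler('y',-12,degrees=True)
DOWN=R.from_matrix(np.diag([1,-1,-1]))
def bracketpose(x,y,yaw,h): return np.array([x,y,h],float), R.from_euler('z',yaw)*DOWN
def chutepose(lx,h,ly=0): return RC.apply([lx,ly,h])+[CH[0],CH[1],30], RC*DOWN
def plan(P,Q,n):
    s=get_state(); p=s['tool_pos']; r=R.from_rotvec(s['tool_rot'])
    w=(r.inv()*Q).as_rotvec(); print("t",s['time_s'],"pos",p.round(1),"dpos",(P-p).round(1),"rot",w.round(3),"width",round(s['width'],1),"F",s['contact_force'].round(1))
    rows=[]
    for k in range(n):
        rr=r*R.from_rotvec(w*k/n)
        rows.append([[round(float(v),2) for v in rr.inv().apply((P-p)/n)/40],[round(float(v),2) for v in w/n/.1]])
    m=max(abs(v) for a in rows for b in a for v in b); print("max",m)
    if all(a[1]==[0,0,0] for a in rows): print(n,"x",rows[0])
    else:
        for i in range(0,n,12): print(rows[i:i+12])
E
python3 -c "
from plan import *
plan(*bracketpose(482.2,-306.2,2.475,150),24)"
```

```text
t 0.1 pos [ 287.  -582.7  230.3] dpos [195.2 276.5 -80.3] rot [-1.000e-03 -2.000e-03 -2.017e+00] width 85.8 F [ 0.2 -0.3  1.1]
max 0.84
[[[0.31, -0.17, 0.08], [-0.0, -0.0, -0.84]], [[0.32, -0.14, 0.08], [-0.0, -0.0, -0.84]], [[0.33, -0.11, 0.08], [-0.0, -0.0, -0.84]], [[0.34, -0.09, 0.08], [-0.0, -0.0, -0.84]], [[0.35, -0.06, 0.08], [-0.0, -0.0, -0.84]], [[0.35, -0.03, 0.08], [-0.0, -0.0, -0.84]], [[0.35, 0.0, 0.08], [-0.0, -0.0, -0.84]], [[0.35, 0.03, 0.08], [-0.0, -0.0, -0.84]], [[0.35, 0.06, 0.08], [-0.0, -0.0, -0.84]], [[0.34, 0.09, 0.08], [-0.0, -0.0, -0.84]], [[0.33, 0.12, 0.08], [-0.0, -0.0, -0.84]], [[0.32, 0.15, 0.08], [-0.0, -0.0, -0.84]]]
[[[0.31, 0.17, 0.08], [-0.0, -0.0, -0.84]], [[0.29, 0.2, 0.08], [-0.0, -0.0, -0.84]], [[0.27, 0.22, 0.08], [-0.0, -0.0, -0.84]], [[0.25, 0.24, 0.08], [-0.0, -0.0, -0.84]], [[0.23, 0.26, 0.08], [-0.0, -0.0, -0.84]], [[0.21, 0.28, 0.08], [-0.0, -0.0, -0.84]], [[0.19, 0.3, 0.08], [-0.0, -0.0, -0.84]], [[0.16, 0.31, 0.08], [-0.0, -0.0, -0.84]], [[0.13, 0.33, 0.08], [-0.0, -0.0, -0.84]], [[0.11, 0.34, 0.08], [-0.0, -0.0, -0.84]], [[0.08, 0.34, 0.08], [-0.0, -0.0, -0.84]], [[0.05, 0.35, 0.08], [-0.0, -0.0, -0.84]]]
```

send_rows(
  moves=[
    [[0.31,-0.17,0.08],[0,0,-0.84]],
    [[0.32,-0.14,0.08],[0,0,-0.84]],
    [[0.33,-0.11,0.08],[0,0,-0.84]],
    [[0.34,-0.09,0.08],[0,0,-0.84]],
    [[0.35,-0.06,0.08],[0,0,-0.84]],
    [[0.35,-0.03,0.08],[0,0,-0.84]],
    [[0.35,0,0.08],[0,0,-0.84]],
    [[0.35,0.03,0.08],[0,0,-0.84]],
    [[0.35,0.06,0.08],[0,0,-0.84]],
    [[0.34,0.09,0.08],[0,0,-0.84]],
    [[0.33,0.12,0.08],[0,0,-0.84]],
    [[0.32,0.15,0.08],[0,0,-0.84]],
  ],
  jaw=0.35,
  squeeze=40,
)

```text
time_s: 1.1
tool_pos: [379.1, -437.5, 183.3]
tool_rot: [-2.283, -2.138, 0.002]
contact_force: [0.3, -0.4, -0.3]
width: 55.6
```

send_rows(
  moves=[
    [[0.31,0.17,0.08],[0,0,-0.84]],
    [[0.29,0.2,0.08],[0,0,-0.84]],
    [[0.27,0.22,0.08],[0,0,-0.84]],
    [[0.25,0.24,0.08],[0,0,-0.84]],
    [[0.23,0.26,0.08],[0,0,-0.84]],
    [[0.21,0.28,0.08],[0,0,-0.84]],
    [[0.19,0.3,0.08],[0,0,-0.84]],
    [[0.16,0.31,0.08],[0,0,-0.84]],
    [[0.13,0.33,0.08],[0,0,-0.84]],
    [[0.11,0.34,0.08],[0,0,-0.84]],
    [[0.08,0.34,0.08],[0,0,-0.84]],
    [[0.05,0.35,0.08],[0,0,-0.84]],
  ],
)

```text
time_s: 2.1
tool_pos: [467.0, -283.1, 137.9]
tool_rot: [-0.887, -2.991, -0.016]
contact_force: [0.3, -0.1, -0.9]
width: 55.4
```

```bash
python3 -c "
from plan import *
plan(*bracketpose(482.2,-306.2,2.475,100),10)"
```

```text
t 2.1 pos [ 467.  -283.1  137.9] dpos [ 15.2 -23.1 -37.9] rot [ 0.002 -0.024  0.09 ] width 55.4 F [ 0.3 -0.1 -0.9]
max 0.09
[[[-0.07, -0.03, 0.09], [0.0, -0.02, 0.09]], [[-0.07, -0.03, 0.09], [0.0, -0.02, 0.09]], [[-0.07, -0.03, 0.09], [0.0, -0.02, 0.09]], [[-0.07, -0.03, 0.09], [0.0, -0.02, 0.09]], [[-0.07, -0.03, 0.09], [0.0, -0.02, 0.09]], [[-0.07, -0.02, 0.09], [0.0, -0.02, 0.09]], [[-0.07, -0.02, 0.09], [0.0, -0.02, 0.09]], [[-0.07, -0.02, 0.09], [0.0, -0.02, 0.09]], [[-0.07, -0.02, 0.09], [0.0, -0.02, 0.09]], [[-0.07, -0.02, 0.09], [0.0, -0.02, 0.09]]]
```

send_rows(
  moves=[
    [[-0.17,-0.07,0.23],[0,-0.06,0.22]],
    [[-0.17,-0.07,0.23],[0,-0.06,0.22]],
    [[-0.17,-0.07,0.23],[0,-0.06,0.22]],
    [[-0.15,-0.06,0.2],[0,-0.04,0.2]],
    [[0,0,0],[0,0,0]],
    [[0,0,0],[0,0,0]],
  ],
)

```text
time_s: 2.6
tool_pos: [482.4, -306.8, 95.8]
tool_rot: [-1.032, -2.963, -0.006]
contact_force: [-0.3, 0.5, 0.5]
width: 55.7
```

```bash
python3 -c "
from plan import *
plan(*bracketpose(482.2,-306.2,2.475,70),4)
t=snapshot('top');s=snapshot('side')
crop(t,340,165,80,70,8,'d1');crop(s,190,220,90,95,6,'d2')"
```

```text
t 2.6 pos [ 482.4 -306.8   95.8] dpos [ -0.2   0.6 -25.8] rot [ 0.002 -0.005 -0.004] width 55.7 F [-0.3  0.5  0.5]
max 0.16
[[[0.0, 0.0, 0.16], [0.01, -0.01, -0.01]], [[0.0, 0.0, 0.16], [0.01, -0.01, -0.01]], [[0.0, 0.0, 0.16], [0.01, -0.01, -0.01]], [[0.0, 0.0, 0.16], [0.01, -0.01, -0.01]]]
```

View pics/d2.png

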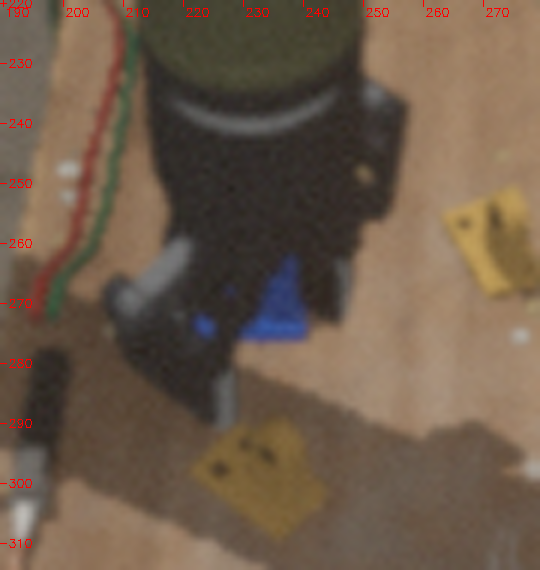

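The side view shows the fingers at (226,285) and (243,270), open on either side of the brass bracket. I descend.

send_rows(
  moves=[
    [[0,0,0.2],[0,0,0]],
    [[0,0,0.2],[0,0,0]],
    [[0,0,0.2],[0,0,0]],
    [[0,0,0.2],[0,0,0]],
    [[0,0,0.2],[0,0,0]],
    [[0,0,0.2],[0,0,0]],
    [[0,0,0.2],[0,0,0]],
    [[0,0,0.2],[0,0,0]],
    [[0,0,0.1],[0,0,0]],
    [[0,0,0],[0,0,0]],
    [[0,0,0],[0,0,0]],
  ],
)

```text
time_s: 3.62
tool_pos: [481.8, -305.8, 21.2]
tool_rot: [-1.031, -2.964, -0.006]
contact_force: [0.1, 0.2, -0.5]
width: 55.1
```

```bash
python3 -c "
from plan import *
plan(*bracketpose(482.2,-306.2,2.475,16),2)
s=snapshot('side')
crop(s,190,250,80,70,8,'d3')"
```

```text
t 3.6167 pos [ 481.8 -305.8   21.2] dpos [ 0.4 -0.4 -5.2] rot [ 0.002 -0.005 -0.003] width 55.1 F [ 0.1  0.2 -0.5]
max 0.06
[[[-0.01, -0.0, 0.06], [0.01, -0.02, -0.02]], [[-0.01, -0.0, 0.06], [0.01, -0.02, -0.02]]]
```

View pics/d3.png

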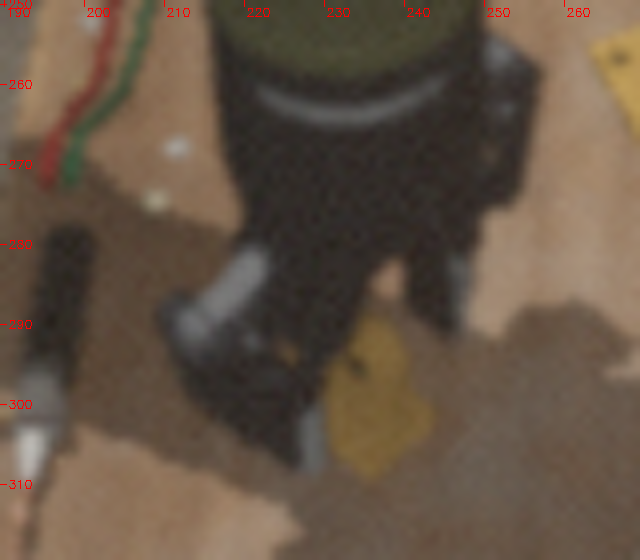

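The lug at (236,292) sits between the finger at (228,300) and the one at (246,285). I go down 4 mm more and close.

send_rows(
  moves=[
    [[0,0,0.1],[0,0,0]],
    [[0,0,0],[0,0,0]],
  ],
)

```text
time_s: 3.83
tool_pos: [482.4, -306.2, 17.8]
tool_rot: [-1.032, -2.965, -0.005]
contact_force: [-0.0, 1.0, -0.7]
width: 55.7
```

send_rows(
  moves=[
    [[0,0,0],[0,0,0]],
    [[0,0,0],[0,0,0]],
    [[0,0,0],[0,0,0]],
    [[0,0,0],[0,0,0]],
    [[0,0,0],[0,0,0]],
    [[0,0,0],[0,0,0]],
    [[0,0,0],[0,0,0]],
    [[0,0,0],[0,0,0]],
  ],
  jaw=1,
  squeeze=45,
)

```text
time_s: 4.5
tool_pos: [483.1, -306.8, 18.8]
tool_rot: [-1.033, -2.967, -0.003]
contact_force: [-0.2, -0.1, -1.2]
width: 11.7
```

send_rows(
  moves=[
    [[0,0,-0.2],[0,0,0]],
    [[0,0,-0.3],[0,0,0]],
    [[0,0,-0.3],[0,0,0]],
    [[0,0,-0.3],[0,0,0]],
    [[0,0,-0.3],[0,0,0]],
    [[0,0,-0.3],[0,0,0]],
    [[0,0,-0.3],[0,0,0]],
    [[0,0,-0.3],[0,0,0]],
    [[0,0,-0.3],[0,0,0]],
    [[0,0,-0.2],[0,0,0]],
    [[0,0,-0.1],[0,0,0]],
    [[0,0,0],[0,0,0]],
  ],
)

```text
time_s: 5.5
tool_pos: [483.8, -307.2, 150.3]
tool_rot: [1.031, 2.964, 0.001]
contact_force: [-0.1, -0.5, -2.4]
width: 11.1
```

```bash
python3 -c "
from plan import *
P,Q=chutepose(60,110)
plan(P,Q,24)
s=snapshot('side')
crop(s,190,220,80,80,7,'d4')"
```

```text
t 5.5 pos [ 483.8 -307.2  150.3] dpos [-2.380e+01  3.974e+02 -2.000e-01] rot [-0.067  0.204  0.667] width 11.1 F [-0.1 -0.5 -2.4]
max 0.4
[[[0.28, 0.31, -0.0], [-0.03, 0.09, 0.28]], [[0.28, 0.3, 0.0], [-0.03, 0.09, 0.28]], [[0.29, 0.29, 0.01], [-0.03, 0.09, 0.28]], [[0.3, 0.29, 0.01], [-0.03, 0.09, 0.28]], [[0.31, 0.28, 0.01], [-0.03, 0.09, 0.28]], [[0.32, 0.27, 0.02], [-0.03, 0.09, 0.28]], [[0.32, 0.26, 0.02], [-0.03, 0.09, 0.28]], [[0.33, 0.25, 0.02], [-0.03, 0.09, 0.28]], [[0.34, 0.24, 0.03], [-0.03, 0.09, 0.28]], [[0.34, 0.23, 0.03], [-0.03, 0.09, 0.28]], [[0.35, 0.22, 0.03], [-0.03, 0.09, 0.28]], [[0.35, 0.21, 0.04], [-0.03, 0.09, 0.28]]]
[[[0.36, 0.2, 0.04], [-0.03, 0.09, 0.28]], [[0.37, 0.19, 0.04], [-0.03, 0.09, 0.28]], [[0.37, 0.18, 0.05], [-0.03, 0.09, 0.28]], [[0.37, 0.17, 0.05], [-0.03, 0.09, 0.28]], [[0.38, 0.16, 0.06], [-0.03, 0.09, 0.28]], [[0.38, 0.15, 0.06], [-0.03, 0.09, 0.28]], [[0.39, 0.14, 0.06], [-0.03, 0.09, 0.28]], [[0.39, 0.13, 0.07], [-0.03, 0.09, 0.28]], [[0.39, 0.12, 0.07], [-0.03, 0.09, 0.28]], [[0.39, 0.1, 0.07], [-0.03, 0.09, 0.28]], [[0.4, 0.09, 0.08], [-0.03, 0.09, 0.28]], [[0.4, 0.08, 0.08], [-0.03, 0.09, 0.28]]]
```

View pics/d4.png

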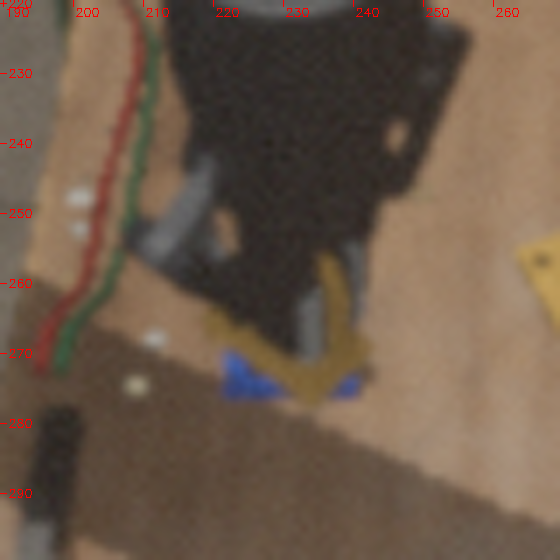

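The bracket is held by its lug and hangs level above the blue one at (232,270). I carry it to the chute.

send_rows(
  moves=[
    [[0.28,0.31,0],[-0.03,0.09,0.28]],
    [[0.28,0.3,0],[-0.03,0.09,0.28]],
    [[0.29,0.29,0.01],[-0.03,0.09,0.28]],
    [[0.3,0.29,0.01],[-0.03,0.09,0.28]],
    [[0.31,0.28,0.01],[-0.03,0.09,0.28]],
    [[0.32,0.27,0.02],[-0.03,0.09,0.28]],
    [[0.32,0.26,0.02],[-0.03,0.09,0.28]],
    [[0.33,0.25,0.02],[-0.03,0.09,0.28]],
    [[0.34,0.24,0.03],[-0.03,0.09,0.28]],
    [[0.34,0.23,0.03],[-0.03,0.09,0.28]],
    [[0.35,0.22,0.03],[-0.03,0.09,0.28]],
    [[0.35,0.21,0.04],[-0.03,0.09,0.28]],
  ],
)

```text
time_s: 6.55
tool_pos: [466.0, -102.0, 140.4]
tool_rot: [-1.492, -2.637, -0.109]
contact_force: [0.6, -0.3, -2.2]
width: 11.6
```

send_rows(
  moves=[
    [[0.36,0.2,0.04],[-0.03,0.09,0.28]],
    [[0.37,0.19,0.04],[-0.03,0.09,0.28]],
    [[0.37,0.18,0.05],[-0.03,0.09,0.28]],
    [[0.37,0.17,0.05],[-0.03,0.09,0.28]],
    [[0.38,0.16,0.06],[-0.03,0.09,0.28]],
    [[0.38,0.15,0.06],[-0.03,0.09,0.28]],
    [[0.39,0.14,0.06],[-0.03,0.09,0.28]],
    [[0.39,0.13,0.07],[-0.03,0.09,0.28]],
    [[0.39,0.12,0.07],[-0.03,0.09,0.2]],
    [[0.2,0.05,0.04],[0,0.05,0.1]],
    [[0,0,0],[0,0,0]],
    [[0,0,0],[0,0,0]],
  ],
)

```text
time_s: 7.55
tool_pos: [453.4, 66.9, 135.5]
tool_rot: [-1.772, -2.344, -0.174]
contact_force: [0.4, -0.2, -1.3]
width: 11.1
```

```bash
python3 -c "
from plan import *
plan(*chutepose(60,70),6)"
```

```text
t 7.55 pos [453.4  66.9 135.5] dpos [  4.6  31.5 -24.6] rot [-0.035 -0.019  0.04 ] width 11.1 F [ 0.4 -0.2 -1.3]
max 0.13
[[[0.09, 0.06, 0.13], [-0.06, -0.03, 0.07]], [[0.1, 0.06, 0.13], [-0.06, -0.03, 0.07]], [[0.1, 0.05, 0.13], [-0.06, -0.03, 0.07]], [[0.1, 0.05, 0.13], [-0.06, -0.03, 0.07]], [[0.1, 0.05, 0.13], [-0.06, -0.03, 0.07]], [[0.1, 0.05, 0.13], [-0.06, -0.03, 0.07]]]
```

send_rows(
  moves=[
    [[0.09,0.06,0.13],[-0.06,-0.03,0.07]],
    [[0.1,0.06,0.13],[-0.06,-0.03,0.07]],
    [[0.1,0.05,0.13],[-0.06,-0.03,0.07]],
    [[0.1,0.05,0.13],[-0.06,-0.03,0.07]],
    [[0.1,0.05,0.13],[-0.06,-0.03,0.07]],
    [[0.1,0.05,0.13],[-0.06,-0.03,0.07]],
    [[0,0,0],[0,0,0]],
    [[0,0,0],[0,0,0]],
  ],
)

```text
time_s: 8.22
tool_pos: [457.8, 98.9, 105.9]
tool_rot: [-1.856, -2.323, -0.195]
contact_force: [-1.3, -0.1, -1.0]
width: 11.3
```

```bash
python3 -c "
from plan import *
plan(*chutepose(60,30),6)
t=snapshot('top');s=snapshot('side')
crop(t,150,180,90,65,8,'e1');crop(s,195,130,75,75,8,'e2')"
```

```text
t 8.2167 pos [457.8  98.9 105.9] dpos [ -1.7   7.6 -34. ] rot [ 0.003  0.002 -0.009] width 11.3 F [-1.3 -0.1 -1. ]
max 0.15
[[[0.0, -0.0, 0.15], [0.01, 0.0, -0.02]], [[0.0, -0.0, 0.15], [0.01, 0.0, -0.02]], [[0.0, -0.0, 0.15], [0.01, 0.0, -0.02]], [[0.0, 0.0, 0.15], [0.01, 0.0, -0.02]], [[0.0, 0.0, 0.15], [0.01, 0.0, -0.02]], [[0.0, 0.0, 0.15], [0.01, 0.0, -0.02]]]
```

View pics/e1.png

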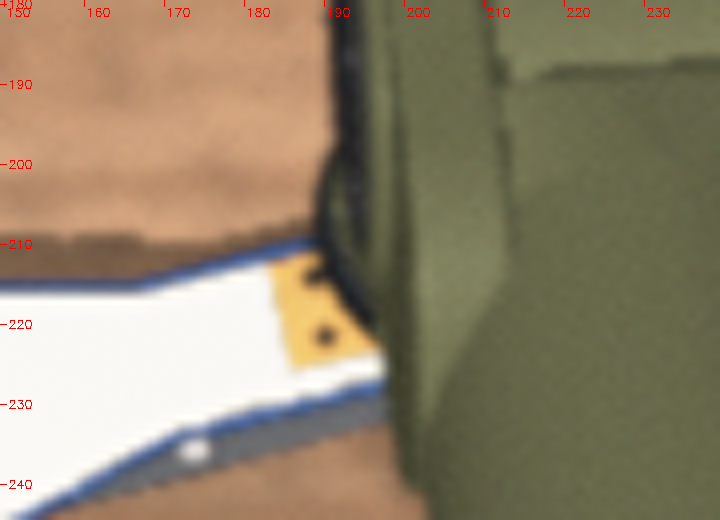

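View pics/e2.png

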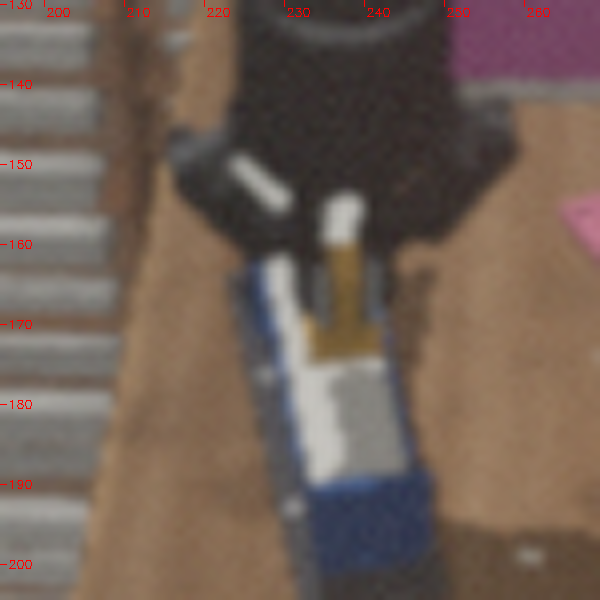

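```bash
python3 -c "
from plan import *
s=get_state(); p=s['tool_pos']; r=R.from_rotvec(s['tool_rot'])
# bracket frame: x=tool x, y=-tool y, z=-tool z ; underside is 18.3 ahead of TCP
def b(x,y,z): return p+r.apply([x,-y,18.3-z])
for q in ((37,15,8),(37,-15,8),(30,7.5,8),(30,-7.5,8)): print(q,proj('top',b(*q)).round(1),'chute loc',RC.inv().apply(b(*q)-[CH[0],CH[1],30]).round(1))
"
```

```text
(37, 15, 8) [[185.6 225.2]] chute loc [96.5 14.6 54.7]
(37, -15, 8) [[182.4 211.7]] chute loc [ 96.2 -15.4  54.8]
(30, 7.5, 8) [[188.  221.1]] chute loc [89.4  7.2 54.8]
(30, -7.5, 8) [[186.4 214.3]] chute loc [89.2 -7.8 54.8]
```

Predicted and seen tail corners agree to about 1 px (seen near (183.5,213) and (186,226)). I lower it along the chute normal.

send_rows(
  moves=[
    [[0,0,0.15],[0,0,0]],
    [[0,0,0.15],[0,0,0]],
    [[0,0,0.15],[0,0,0]],
    [[0,0,0.15],[0,0,0]],
    [[0,0,0.15],[0,0,0]],
    [[0,0,0.15],[0,0,0]],
    [[0,0,0.1],[0,0,0]],
    [[0,0,0],[0,0,0]],
    [[0,0,0],[0,0,0]],
  ],
)

```text
time_s: 9.07
tool_pos: [456.3, 106.4, 62.3]
tool_rot: [-1.859, -2.321, -0.195]
contact_force: [-0.1, 0.1, -1.3]
width: 11.7
```

```bash
python3 -c "
from plan import *
plan(*chutepose(60,18.5),4)
s=snapshot('side')
t=snapshot('top')
crop(t,150,180,90,65,8,'e3')
crop(s,195,130,75,75,8,'e4')"
```

```text
t 9.0667 pos [456.3 106.4  62.3] dpos [-0.7  2.4 -1.8] rot [ 0.003  0.001 -0.012] width 11.7 F [-0.1  0.1 -1.3]
max 0.03
[[[0.01, -0.0, 0.01], [0.01, 0.0, -0.03]], [[0.01, -0.0, 0.01], [0.01, 0.0, -0.03]], [[0.01, -0.0, 0.01], [0.01, 0.0, -0.03]], [[0.01, -0.0, 0.01], [0.01, 0.0, -0.03]]]
```

View pics/e4.png

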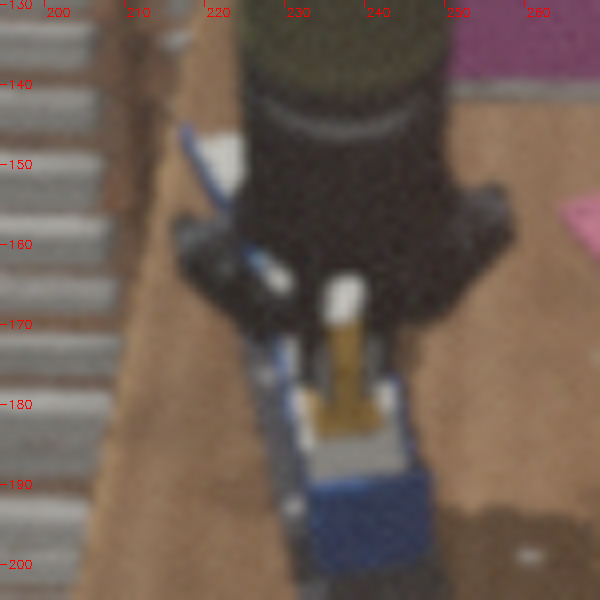

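View pics/e3.png

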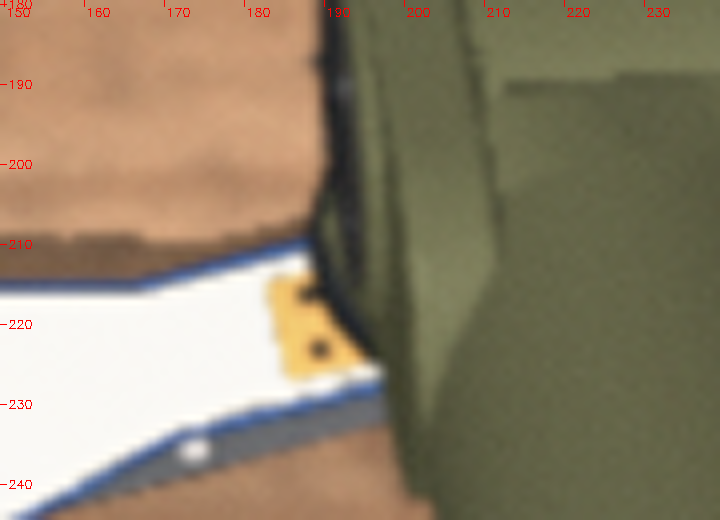

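In both views the base is centred between the blue walls: side gaps are at about 232 and 242, and in the top view the base spans rows 215–227 of the floor's 212–229. I lower it slightly, then release.

send_rows(
  moves=[
    [[0.03,0,0.02],[0,0,0]],
    [[0.03,0,0.02],[0,0,0]],
    [[0,0,0],[0,0,0]],
  ],
)

```text
time_s: 9.42
tool_pos: [456.7, 109.0, 62.3]
tool_rot: [-1.861, -2.322, -0.197]
contact_force: [-0.1, 0.2, -2.1]
width: 11.7
```

send_rows(
  moves=[
    [[0,0,0],[0,0,0]],
    [[0,0,0],[0,0,0]],
    [[0,0,0],[0,0,0]],
    [[0,0,0],[0,0,0]],
    [[0,0,0],[0,0,0]],
    [[0,0,0],[0,0,0]],
  ],
  jaw=0.6,
)

```text
time_s: 9.92
tool_pos: [458.5, 109.4, 64.0]
tool_rot: [-1.863, -2.324, -0.201]
contact_force: [-0.5, -0.4, -0.1]
width: 33.9
```

```bash
python3 -c "
from plan import *
plan(*chutepose(60,18.5),4)
s=snapshot('side')
crop(s,195,130,75,75,8,'e5')"
```

```text
t 9.9167 pos [458.5 109.4  64. ] dpos [-3.  -0.6 -3.4] rot [ 0.009  0.003 -0.012] width 33.9 F [-0.5 -0.4 -0.1]
max 0.03
[[[-0.0, -0.02, 0.02], [0.02, 0.01, -0.03]], [[-0.0, -0.02, 0.02], [0.02, 0.01, -0.03]], [[-0.0, -0.02, 0.02], [0.02, 0.01, -0.03]], [[-0.0, -0.02, 0.02], [0.02, 0.01, -0.03]]]
```

View pics/e5.png

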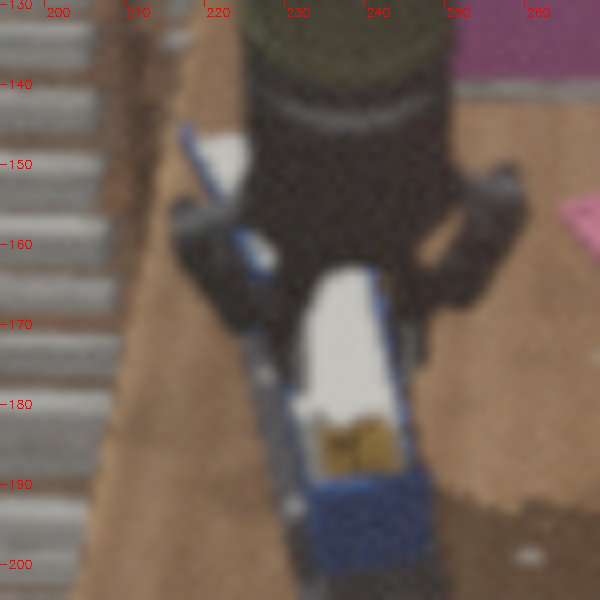

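The bracket slid down to (239,186), but no upright lug shows, so I back off to look.

send_rows(
  moves=[
    [[0.1,0,-0.3],[0,0,0]],
    [[0.1,0,-0.4],[0,0,0]],
    [[0.2,0,-0.5],[0,0,0]],
    [[0.3,0,-0.6],[0,0,0]],
    [[0.3,-0.6,-0.6],[0,0,0]],
    [[0.3,-0.6,-0.3],[0,0,0]],
    [[0.3,-0.6,0],[0,0,0]],
    [[0,-0.6,0],[0,0,0]],
    [[0,-0.6,0],[0,0,0]],
    [[0,-0.6,0],[0,0,0]],
    [[0,0,0],[0,0,0]],
  ],
)

```text
time_s: 10.88
tool_pos: [340.7, 122.9, 190.2]
tool_rot: [-1.874, -2.322, -0.205]
contact_force: [0.3, 0.8, -0.1]
width: 34.2
```

```bash
python3 -c "
from plan import *
s=snapshot('side')
t=snapshot('top')
cv2.imwrite('pics/t_f.png',t);cv2.imwrite('pics/s_f.png',s)
crop(t,150,180,90,65,8,'f1')
crop(s,205,140,65,70,8,'f2')"
```

```text
(no output)
```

View pics/f1.png

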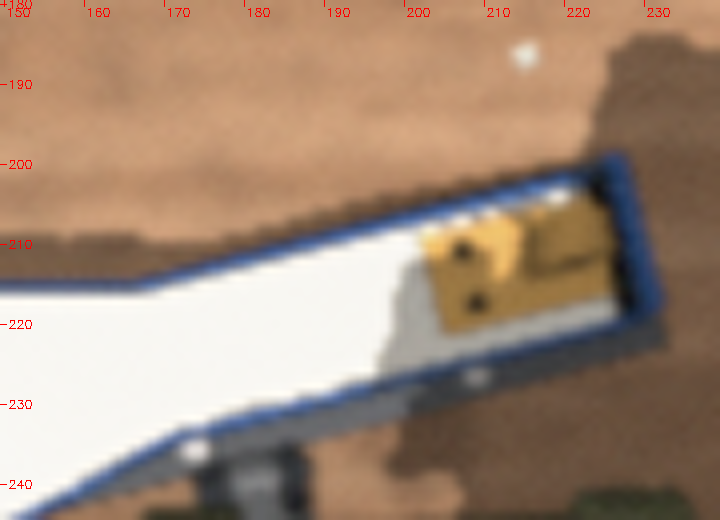

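View pics/f2.png

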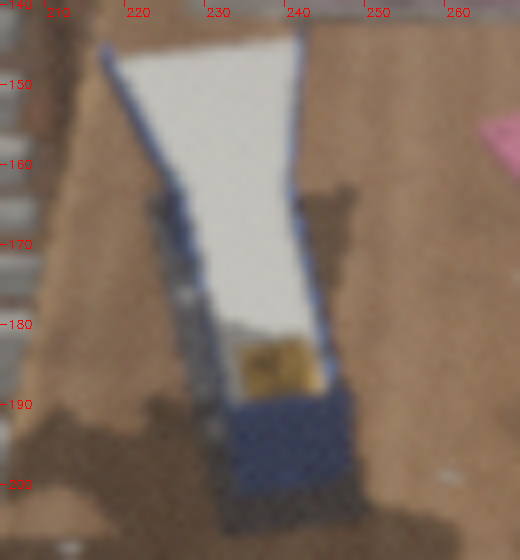

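```bash
cat > ov.py <<'E'
from plan import *
from fit import BASE,LUG
import sys
def ov(tname,sname,out,poses):
    for n,f,w,K in(("top",tname,(185,190,50,45),8),("side",sname,(220,165,40,45),8)):
        im=cv2.imread(f); c=cv2.resize(im[w[1]:w[1]+w[3],w[0]:w[0]+w[2]],None,fx=K,fy=K,interpolation=cv2.INTER_CUBIC)
        for lx,ly,yaw in poses:
            for P,col in((BASE,(0,0,255)),(LUG,(255,0,255))):
                Q=RC.apply(R.from_euler('z',yaw).apply(P)+[lx,ly,0])+[CH[0],CH[1],30]
                cv2.polylines(c,[cv2.convexHull(np.round((proj(n,Q)-[w[0]-.5,w[1]-.5])*K).astype(np.int32))],True,col,1)
        cv2.imwrite(f"pics/{out}{n}.png",c)
    a=cv2.imread(f"pics/{out}top.png");b=cv2.imread(f"pics/{out}side.png")
    cv2.imwrite(f"pics/{out}.png",np.hstack([a,b]))
E
python3 -c "
from ov import *
ov('pics/t_f.png','pics/s_f.png','g',[(13,-2,0)])
plan(*bracketpose(573.4,-183.3,2.0,130),24)"
```

```text
t 10.9833 pos [341.4 123.1 190.2] dpos [ 232.  -306.4  -60.2] rot [ 0.034 -0.202 -0.215] width 34.2 F [-0.   0.1 -0.3]
max 0.39
[[[-0.37, 0.17, -0.01], [0.01, -0.08, -0.09]], [[-0.37, 0.17, -0.01], [0.01, -0.08, -0.09]], [[-0.37, 0.16, -0.0], [0.01, -0.08, -0.09]], [[-0.37, 0.16, -0.0], [0.01, -0.08, -0.09]], [[-0.37, 0.16, 0.0], [0.01, -0.08, -0.09]], [[-0.38, 0.15, 0.0], [0.01, -0.08, -0.09]], [[-0.38, 0.15, 0.01], [0.01, -0.08, -0.09]], [[-0.38, 0.14, 0.01], [0.01, -0.08, -0.09]], [[-0.38, 0.14, 0.01], [0.01, -0.08, -0.09]], [[-0.38, 0.14, 0.02], [0.01, -0.08, -0.09]], [[-0.38, 0.13, 0.02], [0.01, -0.08, -0.09]], [[-0.38, 0.13, 0.02], [0.01, -0.08, -0.09]]]
[[[-0.38, 0.13, 0.03], [0.01, -0.08, -0.09]], [[-0.38, 0.12, 0.03], [0.01, -0.08, -0.09]], [[-0.39, 0.12, 0.03], [0.01, -0.08, -0.09]], [[-0.39, 0.12, 0.03], [0.01, -0.08, -0.09]], [[-0.39, 0.11, 0.04], [0.01, -0.08, -0.09]], [[-0.39, 0.11, 0.04], [0.01, -0.08, -0.09]], [[-0.39, 0.11, 0.04], [0.01, -0.08, -0.09]], [[-0.39, 0.1, 0.05], [0.01, -0.08, -0.09]], [[-0.39, 0.1, 0.05], [0.01, -0.08, -0.09]], [[-0.39, 0.1, 0.05], [0.01, -0.08, -0.09]], [[-0.39, 0.09, 0.06], [0.01, -0.08, -0.09]], [[-0.39, 0.09, 0.06], [0.01, -0.08, -0.09]]]
```

View pics/g.png

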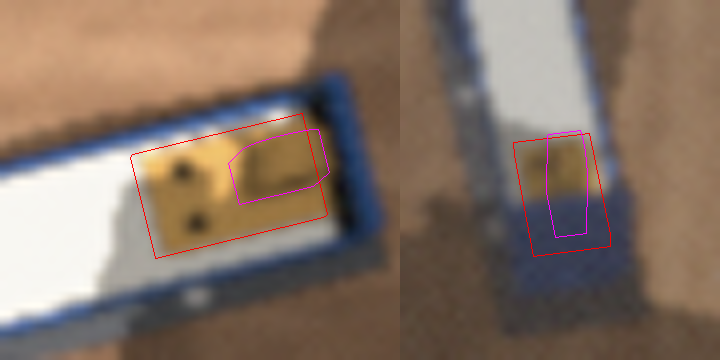

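The overlay of a correctly seated bracket (base red, lug magenta) matches to about 1 px. In the top picture the tail holes are at (206,211) and (208,217) and the lug is at (219,210). Bracket one is seated, so I go to bracket two.

send_rows(
  moves=[
    [[-0.37,0.17,0],[0.01,-0.08,-0.09]],
    [[-0.37,0.17,0],[0.01,-0.08,-0.09]],
    [[-0.37,0.16,0],[0.01,-0.08,-0.09]],
    [[-0.37,0.16,0],[0.01,-0.08,-0.09]],
    [[-0.37,0.16,0],[0.01,-0.08,-0.09]],
    [[-0.38,0.15,0],[0.01,-0.08,-0.09]],
    [[-0.38,0.15,0.01],[0.01,-0.08,-0.09]],
    [[-0.38,0.14,0.01],[0.01,-0.08,-0.09]],
    [[-0.38,0.14,0.01],[0.01,-0.08,-0.09]],
    [[-0.38,0.14,0.02],[0.01,-0.08,-0.09]],
    [[-0.38,0.13,0.02],[0.01,-0.08,-0.09]],
    [[-0.38,0.13,0.02],[0.01,-0.08,-0.09]],
  ],
  jaw=0.35,
)

```text
time_s: 11.98
tool_pos: [466.7, -41.8, 155.4]
tool_rot: [-1.789, -2.488, -0.111]
contact_force: [-0.7, 0.8, 0.0]
width: 55.4
```

send_rows(
  moves=[
    [[-0.38,0.13,0.03],[0.01,-0.08,-0.09]],
    [[-0.38,0.12,0.03],[0.01,-0.08,-0.09]],
    [[-0.39,0.12,0.03],[0.01,-0.08,-0.09]],
    [[-0.39,0.12,0.03],[0.01,-0.08,-0.09]],
    [[-0.39,0.11,0.04],[0.01,-0.08,-0.09]],
    [[-0.39,0.11,0.04],[0.01,-0.08,-0.09]],
    [[-0.39,0.11,0.04],[0.01,-0.08,-0.09]],
    [[-0.39,0.1,0.05],[0.01,-0.08,-0.09]],
    [[-0.39,0.1,0.05],[0.01,-0.08,-0.09]],
    [[0,0,0],[0,0,0]],
    [[0,0,0],[0,0,0]],
  ],
)

```text
time_s: 12.9
tool_pos: [559.3, -179.0, 121.8]
tool_rot: [-1.732, -2.588, -0.04]
contact_force: [-0.2, 0.1, 0.8]
width: 55.1
```

```bash
python3 -c "
from plan import *
plan(*bracketpose(573.4,-183.3,2.0,80),5)"
```

```text
t 12.9 pos [ 559.3 -179.   121.8] dpos [ 14.1  -4.3 -41.8] rot [ 0.007 -0.037 -0.038] width 55.1 F [-0.2  0.1  0.8]
max 0.21
[[[-0.05, 0.06, 0.21], [0.01, -0.07, -0.08]], [[-0.05, 0.06, 0.21], [0.01, -0.07, -0.08]], [[-0.05, 0.06, 0.21], [0.01, -0.07, -0.08]], [[-0.05, 0.06, 0.21], [0.01, -0.07, -0.08]], [[-0.05, 0.06, 0.21], [0.01, -0.07, -0.08]]]
```

send_rows(
  moves=[
    [[-0.05,0.06,0.21],[0.01,-0.07,-0.08]],
    [[-0.05,0.06,0.21],[0.01,-0.07,-0.08]],
    [[-0.05,0.06,0.21],[0.01,-0.07,-0.08]],
    [[-0.05,0.06,0.21],[0.01,-0.07,-0.08]],
    [[-0.05,0.06,0.21],[0.01,-0.07,-0.08]],
    [[0,0,0],[0,0,0]],
    [[0,0,0],[0,0,0]],
  ],
)

```text
time_s: 13.48
tool_pos: [573.5, -180.5, 73.2]
tool_rot: [-1.686, -2.648, -0.002]
contact_force: [0.3, -0.2, -0.1]
width: 55.7
```

```bash
python3 -c "
from plan import *
plan(*bracketpose(573.4,-183.3,2.0,18),8)
s=snapshot('side')
crop(s,240,215,60,65,8,'h1')"
```

```text
t 13.4833 pos [ 573.5 -180.5   73.2] dpos [ -0.1  -2.8 -55.2] rot [-0.    -0.003  0.008] width 55.7 F [ 0.3 -0.2 -0.1]
max 0.17
[[[-0.01, -0.0, 0.17], [-0.0, -0.0, 0.01]], [[-0.01, -0.0, 0.17], [-0.0, -0.0, 0.01]], [[-0.01, -0.0, 0.17], [-0.0, -0.0, 0.01]], [[-0.01, -0.0, 0.17], [-0.0, -0.0, 0.01]], [[-0.01, -0.0, 0.17], [-0.0, -0.0, 0.01]], [[-0.01, -0.0, 0.17], [-0.0, -0.0, 0.01]], [[-0.01, -0.0, 0.17], [-0.0, -0.0, 0.01]], [[-0.01, -0.0, 0.17], [-0.0, -0.0, 0.01]]]
```

View pics/h1.png

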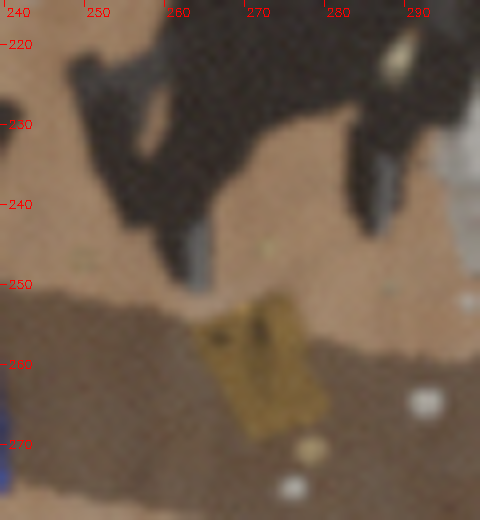

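The fingers at (263,250) and (286,243) are on either side of the bracket at (270,260). I descend.

send_rows(
  moves=[
    [[-0.02,0,0.15],[0,0,0]],
    [[-0.02,0,0.15],[0,0,0]],
    [[-0.02,0,0.15],[0,0,0]],
    [[-0.01,0,0.15],[0,0,0]],
    [[0,0,0.15],[0,0,0]],
    [[0,0,0.15],[0,0,0]],
    [[0,0,0.15],[0,0,0]],
    [[0,0,0.12],[0,0,0]],
    [[0,0,0.05],[0,0,0]],
    [[0,0,0],[0,0,0]],
    [[0,0,0],[0,0,0]],
  ],
)

```text
time_s: 14.45
tool_pos: [574.7, -183.4, 19.6]
tool_rot: [-1.687, -2.648, -0.002]
contact_force: [0.0, 0.3, -0.5]
width: 55.3
```

```bash
python3 -c "
from plan import *
plan(*bracketpose(573.4,-183.3,2.0,17.5),2)
s=snapshot('side')
crop(s,240,215,60,65,8,'h2')"
```

```text
t 14.45 pos [ 574.7 -183.4   19.6] dpos [-1.3  0.1 -2.1] rot [ 0.    -0.002  0.007] width 55.3 F [ 0.   0.3 -0.5]
max 0.04
[[[0.01, -0.01, 0.03], [0.0, -0.01, 0.04]], [[0.01, -0.01, 0.03], [0.0, -0.01, 0.04]]]
```

View pics/h2.png

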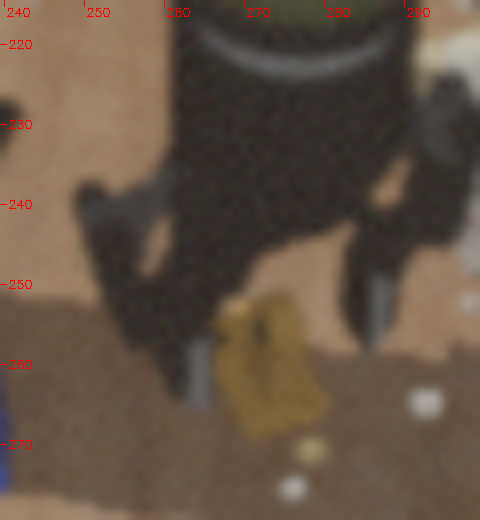

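The lug at (273,255) is between the fingers. I close and lift.

send_rows(
  moves=[
    [[0,0,0.04],[0,0,0]],
    [[0,0,0],[0,0,0]],
    [[0,0,0],[0,0,0]],
    [[0,0,0],[0,0,0]],
    [[0,0,0],[0,0,0]],
    [[0,0,0],[0,0,0]],
    [[0,0,0],[0,0,0]],
    [[0,0,0],[0,0,0]],
    [[0,0,0],[0,0,0]],
  ],
  jaw=1,
  squeeze=45,
)

```text
time_s: 15.25
tool_pos: [575.5, -183.5, 19.2]
tool_rot: [1.688, 2.65, 0.003]
contact_force: [-0.5, -0.1, -1.2]
width: 11.2
```

send_rows(
  moves=[
    [[0,0,-0.2],[0,0,0]],
    [[0,0,-0.3],[0,0,0]],
    [[0,0,-0.3],[0,0,0]],
    [[0,0,-0.3],[0,0,0]],
    [[0,0,-0.3],[0,0,0]],
    [[0,0,-0.3],[0,0,0]],
    [[0,0,-0.3],[0,0,0]],
    [[0,0,-0.3],[0,0,0]],
    [[0,0,-0.3],[0,0,0]],
    [[0,0,-0.2],[0,0,0]],
    [[0,0,-0.1],[0,0,0]],
    [[0,0,0],[0,0,0]],
  ],
)

```text
time_s: 16.25
tool_pos: [576.5, -184.0, 151.4]
tool_rot: [1.685, 2.645, 0.005]
contact_force: [0.7, -0.2, -1.0]
width: 11.3
```

```bash
python3 -c "
from plan import *
P,Q=chutepose(96,100)
plan(P,Q,24)
s=snapshot('side')
crop(s,240,185,70,75,8,'h3')"
```

```text
t 16.25 pos [ 576.5 -184.   151.4] dpos [-125.2  310.6   -3.7] rot [-0.015  0.211  0.204] width 11.3 F [ 0.7 -0.2 -1. ]
max 0.35
[[[0.35, 0.02, 0.0], [-0.01, 0.09, 0.09]], [[0.35, 0.02, 0.01], [-0.01, 0.09, 0.09]], [[0.35, 0.01, 0.01], [-0.01, 0.09, 0.09]], [[0.35, 0.01, 0.01], [-0.01, 0.09, 0.09]], [[0.35, 0.01, 0.02], [-0.01, 0.09, 0.09]], [[0.35, 0.0, 0.02], [-0.01, 0.09, 0.09]], [[0.35, 0.0, 0.02], [-0.01, 0.09, 0.09]], [[0.35, -0.0, 0.02], [-0.01, 0.09, 0.09]], [[0.35, -0.01, 0.03], [-0.01, 0.09, 0.09]], [[0.35, -0.01, 0.03], [-0.01, 0.09, 0.09]], [[0.35, -0.01, 0.03], [-0.01, 0.09, 0.09]], [[0.35, -0.01, 0.04], [-0.01, 0.09, 0.09]]]
[[[0.35, -0.02, 0.04], [-0.01, 0.09, 0.09]], [[0.35, -0.02, 0.04], [-0.01, 0.09, 0.09]], [[0.35, -0.02, 0.05], [-0.01, 0.09, 0.09]], [[0.34, -0.03, 0.05], [-0.01, 0.09, 0.09]], [[0.34, -0.03, 0.05], [-0.01, 0.09, 0.09]], [[0.34, -0.03, 0.05], [-0.01, 0.09, 0.09]], [[0.34, -0.03, 0.06], [-0.01, 0.09, 0.09]], [[0.34, -0.04, 0.06], [-0.01, 0.09, 0.09]], [[0.34, -0.04, 0.06], [-0.01, 0.09, 0.09]], [[0.34, -0.04, 0.07], [-0.01, 0.09, 0.09]], [[0.34, -0.05, 0.07], [-0.01, 0.09, 0.09]], [[0.34, -0.05, 0.07], [-0.01, 0.09, 0.09]]]
```

View pics/h3.png

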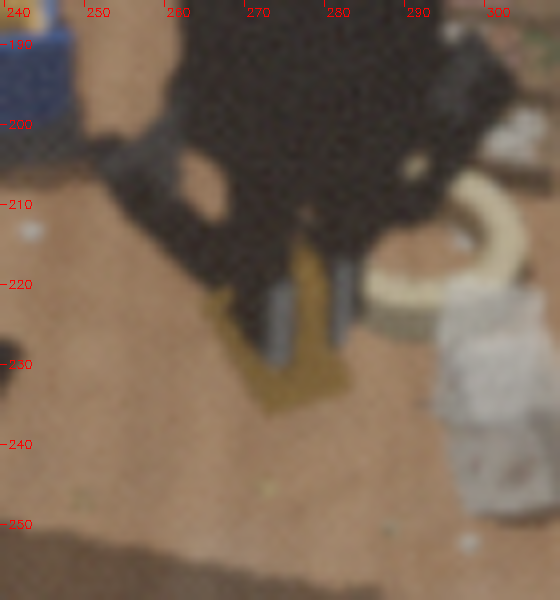

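The second bracket is held level. I carry it over.

send_rows(
  moves=[
    [[0.35,0.02,0],[-0.01,0.09,0.09]],
    [[0.35,0.02,0],[-0.01,0.09,0.09]],
    [[0.35,0.01,0],[-0.01,0.09,0.09]],
    [[0.35,0.01,0.01],[-0.01,0.09,0.09]],
    [[0.35,0.01,0.01],[-0.01,0.09,0.09]],
    [[0.35,0,0.01],[-0.01,0.09,0.09]],
    [[0.35,0,0.01],[-0.01,0.09,0.09]],
    [[0.35,0,0.02],[-0.01,0.09,0.09]],
    [[0.35,-0.01,0.02],[-0.01,0.09,0.09]],
    [[0.35,-0.01,0.02],[-0.01,0.09,0.09]],
    [[0.35,-0.01,0.02],[-0.01,0.09,0.09]],
    [[0.35,-0.01,0.02],[-0.01,0.09,0.09]],
  ],
)

```text
time_s: 17.3
tool_pos: [504.9, -10.3, 150.7]
tool_rot: [-1.784, -2.466, -0.114]
contact_force: [1.2, 0.1, -1.6]
width: 11.2
```

send_rows(
  moves=[
    [[0.35,-0.02,0.02],[-0.01,0.09,0.09]],
    [[0.35,-0.02,0.02],[-0.01,0.09,0.09]],
    [[0.35,-0.02,0.02],[-0.01,0.09,0.09]],
    [[0.34,-0.03,0.02],[-0.01,0.09,0.09]],
    [[0.34,-0.03,0.03],[-0.01,0.09,0.09]],
    [[0.34,-0.03,0.03],[-0.01,0.09,0.09]],
    [[0.34,-0.03,0.03],[-0.01,0.09,0.09]],
    [[0.34,-0.04,0.03],[-0.01,0.09,0.09]],
    [[0.2,-0.02,0.03],[0,0.05,0.05]],
    [[0,0,0],[0,0,0]],
    [[0,0,0],[0,0,0]],
  ],
)

```text
time_s: 18.22
tool_pos: [456.8, 115.4, 162.3]
tool_rot: [-1.84, -2.335, -0.192]
contact_force: [-0.4, -0.6, -0.7]
width: 11.5
```

```bash
python3 -c "
from plan import *
plan(*chutepose(96,65),6)"
```

```text
t 18.2167 pos [456.8 115.4 162.3] dpos [ -7.1  18.2 -48.7] rot [-0.001  0.002  0.004] width 11.5 F [-0.4 -0.6 -0.7]
max 0.22
[[[0.04, -0.01, 0.22], [-0.0, 0.0, 0.01]], [[0.04, -0.01, 0.22], [-0.0, 0.0, 0.01]], [[0.04, -0.01, 0.22], [-0.0, 0.0, 0.01]], [[0.04, -0.01, 0.22], [-0.0, 0.0, 0.01]], [[0.04, -0.01, 0.22], [-0.0, 0.0, 0.01]], [[0.04, -0.01, 0.22], [-0.0, 0.0, 0.01]]]
```

send_rows(
  moves=[
    [[0.04,-0.01,0.2],[0,0,0]],
    [[0.04,-0.01,0.2],[0,0,0]],
    [[0.04,-0.01,0.2],[0,0,0]],
    [[0.04,-0.01,0.2],[0,0,0]],
    [[0.04,-0.01,0.2],[0,0,0]],
    [[0.04,-0.01,0.2],[0,0,0]],
    [[0,0,0],[0,0,0]],
    [[0,0,0],[0,0,0]],
  ],
)

```text
time_s: 18.88
tool_pos: [448.9, 132.9, 110.4]
tool_rot: [-1.844, -2.33, -0.188]
contact_force: [0.7, -0.3, -0.5]
width: 11.5
```

```bash
python3 -c "
from plan import *
plan(*chutepose(96,20),8)"
```

```text
t 18.8833 pos [448.9 132.9 110.4] dpos [ -1.4   9.8 -40.9] rot [-0.003  0.002 -0.001] width 11.5 F [ 0.7 -0.3 -0.5]
max 0.13
8 x [[0.0, 0.0, 0.13], [-0.0, 0.0, -0.0]]
```

send_rows(
  moves=[
    [[0,0,0.13],[0,0,0]],
    [[0,0,0.13],[0,0,0]],
    [[0,0,0.13],[0,0,0]],
    [[0,0,0.13],[0,0,0]],
    [[0,0,0.13],[0,0,0]],
    [[0,0,0.13],[0,0,0]],
    [[0,0,0.1],[0,0,0]],
    [[0,0,0],[0,0,0]],
    [[0,0,0],[0,0,0]],
  ],
)

```text
time_s: 19.63
tool_pos: [447.8, 140.4, 72.6]
tool_rot: [-1.845, -2.33, -0.189]
contact_force: [0.6, 1.2, -1.3]
width: 11.9
```

```bash
python3 -c "
from plan import *
plan(*chutepose(96,19.5),4)
s=snapshot('side')
t=snapshot('top')
crop(t,140,180,90,65,8,'k1')
crop(s,195,130,75,75,8,'k2')"
```

```text
t 19.6333 pos [447.8 140.4  72.6] dpos [-0.3  2.4 -3.5] rot [-0.002  0.002 -0.001] width 11.9 F [ 0.6  1.2 -1.3]
max 0.02
[[[0.01, 0.0, 0.02], [-0.01, 0.01, -0.0]], [[0.01, 0.0, 0.02], [-0.01, 0.01, -0.0]], [[0.01, 0.0, 0.02], [-0.01, 0.01, -0.0]], [[0.01, 0.0, 0.02], [-0.01, 0.01, -0.0]]]
```

View pics/k1.png

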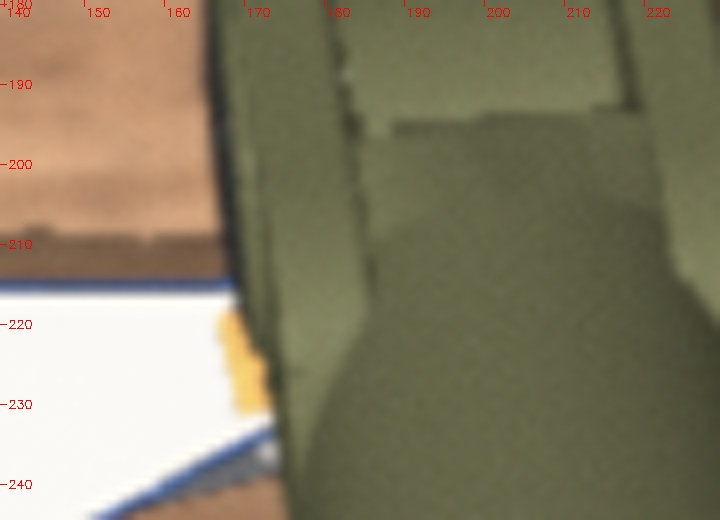

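View pics/k2.png

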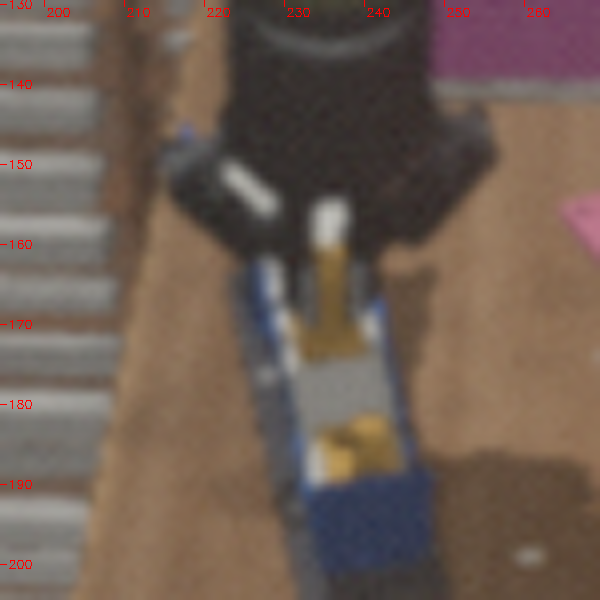

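The second base is centred between the walls, with side-view gaps at about 230 and 240, and the first bracket still stands at the stop, lug top near (239,182). I lower about 2.5 mm more and release.

send_rows(
  moves=[
    [[0.02,0,0.03],[0,0,0]],
    [[0.02,0,0.03],[0,0,0]],
    [[0,0,0.02],[0,0,0]],
    [[0,0,0],[0,0,0]],
  ],
)

```text
time_s: 20.07
tool_pos: [448.3, 142.7, 70.7]
tool_rot: [-1.847, -2.331, -0.191]
contact_force: [0.5, 0.6, -0.5]
width: 11.6
```

```bash
python3 -c "
from plan import *
plan(*chutepose(96,19.5),4)"
```

```text
t 20.0667 pos [448.3 142.7  70.7] dpos [-0.7  0.1 -1.6] rot [ 0.     0.003 -0.001] width 11.6 F [ 0.5  0.6 -0.5]
max 0.01
[[[-0.0, -0.0, 0.01], [0.0, 0.01, -0.0]], [[-0.0, -0.0, 0.01], [0.0, 0.01, -0.0]], [[-0.0, -0.0, 0.01], [0.0, 0.01, -0.0]], [[-0.0, -0.0, 0.01], [0.0, 0.01, -0.0]]]
```

send_rows(
  moves=[
    [[0,0,0.04],[0,0,0]],
    [[0,0,0],[0,0,0]],
  ],
)

```text
time_s: 20.23
tool_pos: [448.3, 143.1, 69.2]
tool_rot: [-1.847, -2.331, -0.192]
contact_force: [0.6, -0.3, -2.0]
width: 11.5
```

send_rows(
  moves=[
    [[0,0,0],[0,0,0]],
    [[0,0,0],[0,0,0]],
    [[0,0,0],[0,0,0]],
    [[0,0,0],[0,0,0]],
    [[0,0,0],[0,0,0]],
    [[0,0,0],[0,0,0]],
    [[0,0,0],[0,0,0]],
  ],
  jaw=0.6,
)

```text
time_s: 20.82
tool_pos: [449.4, 143.4, 70.2]
tool_rot: [-1.848, -2.332, -0.195]
contact_force: [0.3, 0.4, 0.4]
width: 34.0
```

send_rows(
  moves=[
    [[0,0,-0.3],[0,0,0]],
    [[0,0,-0.4],[0,0,0]],
    [[0,0,-0.5],[0,0,0]],
    [[0.2,0,-0.6],[0,0,0]],
    [[0.3,-0.5,-0.6],[0,0,0]],
    [[0.3,-0.6,-0.3],[0,0,0]],
    [[0.3,-0.6,0],[0,0,0]],
    [[0,-0.6,0],[0,0,0]],
    [[0,-0.6,0],[0,0,0]],
    [[0,-0.6,0],[0,0,0]],
    [[0,0,0],[0,0,0]],
  ],
)

```text
time_s: 21.73
tool_pos: [322.2, 135.0, 185.6]
tool_rot: [-1.844, -2.32, -0.182]
contact_force: [0.4, 0.2, 0.8]
width: 34.1
```

```bash
python3 -c "
from ov import *
s=snapshot('side')
t=snapshot('top')
cv2.imwrite('pics/t_m.png',t);cv2.imwrite('pics/s_m.png',s)
cv2.imwrite('pics/t_mb.png',cv2.resize(t,(800,600)))
crop(t,150,180,90,65,8,'m1')
crop(s,205,140,65,70,8,'m2')
ov('pics/t_m.png','pics/s_m.png','m3',[(13,-2,0),(63,-1,0)])"
```

```text
(no output)
```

View pics/m1.png

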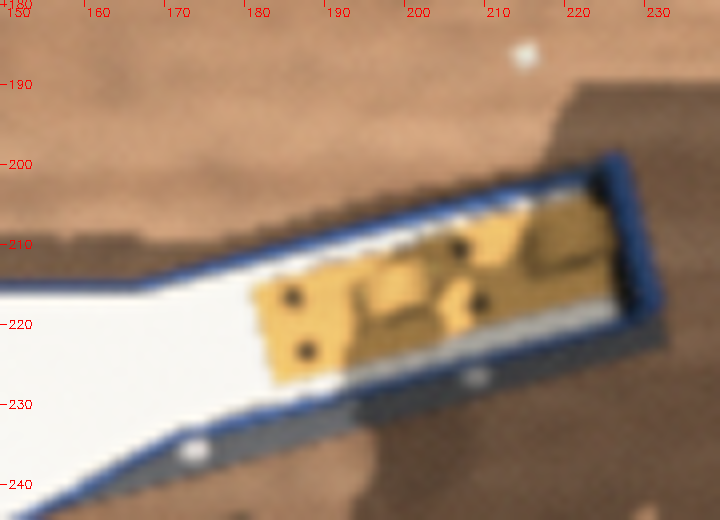

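View pics/m2.png

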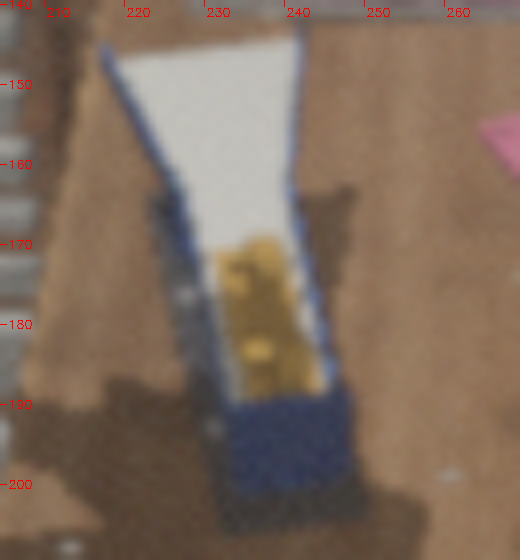

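View pics/m3.png

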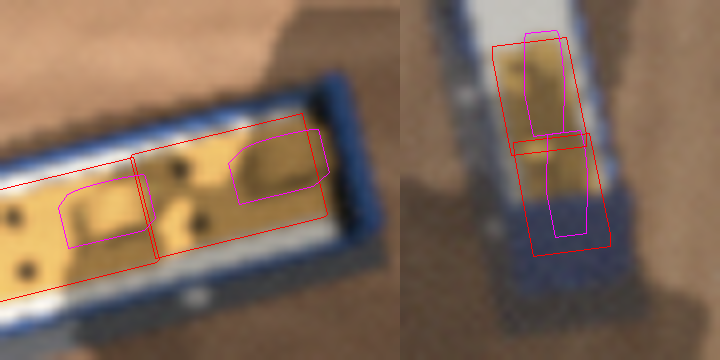

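View pics/t_mb.png

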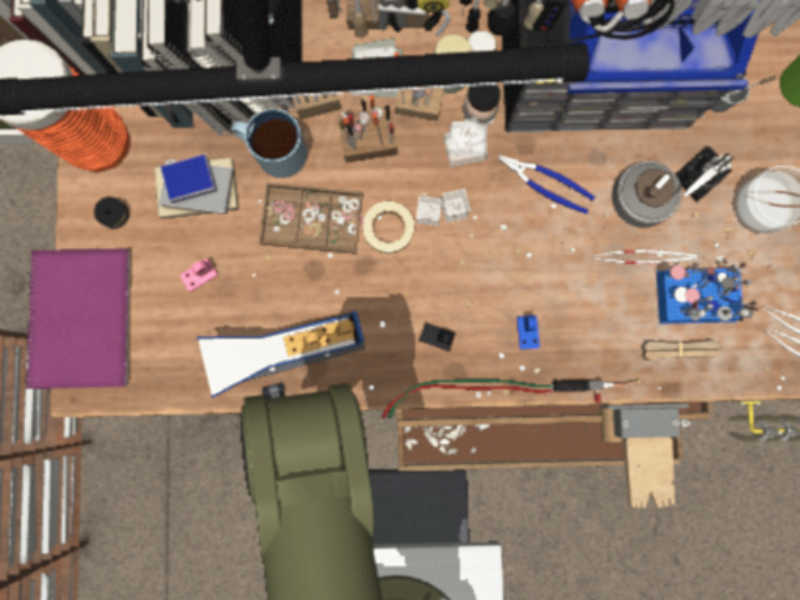

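```bash
python3 - <<'E'
from plan import *
n=RC.apply([0,0,1]); O=np.array([CH[0],CH[1],30])
def loc(u,v,z):
    o,d=ray("top",u,v); p0=O+n*z; return RC.inv().apply(o+d*((p0-o)@n)/(d@n)-O)
for nm,q in (("2 holes",[(185.5,216.5),(187.3,223.2)]),("1 holes",[(206.3,210.5),(208.7,217.3)]),("2 tail",[(180.5,215.5),(183.3,227.3)])):
    print(nm,[loc(*a,8).round(1)[:2].tolist() for a in q])
E
```

```text
2 holes [[88.2, -8.0], [87.9, 7.7]]
1 holes [[39.4, -10.2], [37.8, 6.2]]
2 tail [[98.5, -12.8], [98.7, 14.6]]
```

The hole spacing along the chute is 49.5 mm against a base length of 50 mm, so the brackets are touching, and both are aligned. Handing in.

```bash
python3 -c "
from bench import *
s=get_state(); print(s['time_s'],abs(s['joint_vel']).max()); print(close_job())"
```

```text
21.8333 0.05900417084312262
the job is handed in; nothing more can be done
None
```

Both brass brackets are in the chute and I handed the job in at 21.8 s. They stand base down, lug up, with the lug end downhill. One is against the end stop and the other is right behind it.

- **How it went:** I gripped each bracket by its lug, turned and tilted it to the 12° slope, and released it just above the floor in the straight channel, so it slid down.
- **Final position:** in the last pictures the two pairs of tail holes sit 49.5 mm apart along the chute, against a base length of 50 mm. Outlines of correctly seated brackets match the pictures to about 1–2 px.
- **Everything else:** the black bracket and the blue and pink look-alikes stand where they were in the last picture. The gripper was clear of the chute, and measured forces stayed within a few newtons.
- **Disagreements:** both pairs of tail holes measured about 4.5 mm nearer the stop than I had assumed. That is probably my guess at where the holes sit on the base, plus calibration error. The hole line on the first bracket suggests a yaw of up to 0.1 rad, which I took to be pixel noise.

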